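# Clamp the disc onto the carved paddle

### The arm

A 6-joint arm with a two-finger parallel gripper is mounted at the origin on the work surface. World frame = base frame: x ahead of the robot, y to its left, z up, the work surface at z = 0. Lengths are in mm, angles in rad, forces in N, time in s.
With the tool pointing down it reaches from about 350 to 775 mm from the base axis. Payload 7.3 kg.
Tool frame: the origin (TCP) lies at the centre of the arm's flange, where the gripper is bolted on; the fingertips stand 178 mm ahead of it and the grasp point (between the pads) lies 159 mm ahead of it; z points along the fingers, y is the direction in which the jaws open and shut (so a half turn about z gives the same grasp; the last joint's range is limited). The gripper opens to 92 mm and grips with 3 to 60 N. Pads are 19 mm wide; open, the fingers measure 130 mm over their backs; the gripper's body (75 mm by 190 mm) begins 47 mm behind the grasp point.
Start: joints at [-1.339, 0.342, 1.524, -0, 1.275, -0.146], TCP at [193.68, -487.971, 404.741] pointing down, gripper open.
Joint ranges: [-2.53, 2.53], [-0.77, 2.02], [0.04, 2.7], [-1, 4.14], [0.28, 2.66], [-3.11, 3.11]. Speed limits (rad/s): [2.57, 2.57, 3.14, 3.14, 3.14, 3.14].

### API

Orientations are given as [roll, pitch, yaw] about the fixed x, y, z axes, in that order (R = Rz(yaw) Ry(pitch) Rx(roll)).
In Python, from plant import get_obs, capture, close_job gives the robot as it stands. The module is installed in compiled form; this text tells all that it offers.
- The arm moves only by the shell command python3 -m pendant 'ROWS'. ROWS is JSON, a list of rows, each a list of 3 entries, a list of its own where there are three numbers: the shift along the tool's x, y, z in m, then the turn, a rotation vector about the tool's x, y, z in rad, then the finger opening in m, from 0 to 0.0918. In form: [[[tx, ty, tz], [wx, wy, wz], fingers], ...]. A call has 1 to 10 rows; each row is the pose to reach, as a shift and turn from the pose commanded when the call began, along the tool's axes at that moment; what a row does not reach only later rows make up. A row lasts 1/12 s, in which the tool goes at most 41.7 mm and 7.16 degrees, less where a joint would pass 70% of its speed; a pose out of reach is approached as far as the arm can. A call with a gripper value outside its range is refused whole. The fingers move at their own pace and stop on an object; the grip force is fixed at half the most. Time passes only in rows, so rows that repeat a pose let the fingers close. It gives the time, the measured TCP pose, the force and the opening at its end, in the units of the state.
- get_obs(): the state, without advancing time (a new reading comes with each control period).
- capture(name): name is "scene" or "top" or "wrist"; returns a dict with "color" (480x640x3 uint8, red, green, blue), "mtx" (3x3 intrinsics, pixels), "dist" ([k1, k2, p1, p2, k3] as OpenCV has them; the pictures are not rectified), "rvec" (rotation vector, rad) and "tvec" (3), from world to camera coordinates, as OpenCV has them. Camera axes: x right, y down, z forward; pixel columns grow to the right and rows downward; lengths in mm; the calibration is good to about 2 mm. A picture is of the moment at which its call begins. There is no depth.
- close_job(): hands the job in, once; it reports no verdict.
The state is a dict: "time": time; "joint_positions": joint angles; "dq": joint speeds; "tau": joint torques, N m; "tool_pos": TCP position; "tcp_rot": TCP orientation; "contact_force": force on the tool from outside, world axes, zero at the start; "moment": the same for the moment, N m; "grip_width": finger opening in mm.
Only numpy, scipy, OpenCV 4.12 (cv2) and the standard library are available. Lean on these libraries where they do the work, as an engineer would, in place of code of your own. Each camera call takes 0.05 s, during which the arm holds its last target. There are 200 camera calls.

### The job

Clamp the dark round disc down on the carved wooden paddle: push the blue clamp strap round until its rubber foot stands wholly over the disc, then push the red cam lever fully down so that the foot presses on the disc. Leave the paddle lying where it is against the fence, and do not disturb the glue bottle, the goblet or the chisel.

Things in the scene. Friction and masses are not known exactly. Their poses are not given: they have to be found in the camera images.
- jig: Holding jig fixed to the bench: plywood board 240 x 290 x 18 mm. Origin on the bench top under the axis of the vertical clamp stud, z up. The board spans x -120 to 120, y -203 to 87 mm. Fence: dark strip 26 mm wide along x at y = -174 mm, top 30 mm above the bench. A steel plate 110 mm across lies round the stud.
- stud (a point): Middle of the cam's cross pin on the stud: on the vertical axis about which strap and lever turn together, 88.7 mm above the bench. The lever hinges here.
- strap_swing (a joint): Angle of the blue clamp strap about the vertical stud, rad, from -0.6 to 2.1; starts swung out at 1.2 to 2.0. Turns with friction (about 2 N at the nose) and stays where it is left; no stop over the disc. At 0 the nose points along the jig's -y; larger values turn it clockwise seen from above (1.57: along the jig's -x).
- nose (a point): Point on the strap's centre line, on its top face, 90 mm from the stud axis towards the nose. The strap is a blue steel bar 28 mm wide, 12 mm thick, underside 66 mm and top 78 mm above the bench while the lever is up. It reaches 129 mm from the stud axis to the nose end, 67 mm back to the heel end. A spindle 18 mm wide stands 16 mm above it over the foot, a screw head 6 mm over the heel.
- foot: Black rubber foot under the strap's nose, 22 mm across, 12 mm high, 115 mm from the stud axis. Origin at the centre of its underside, about 7 mm above the disc while the lever is up (at least 4 mm at the lever's starting angles). Sprung: yields up to 6 mm, 4 N per mm. Pushing the lever right down lowers it about 10 mm and moves it up to 2 mm outwards.
- cam_lever (a joint): Angle of the red cam lever, rad: 0 is upright, growing as it goes down backwards over the heel of the strap, away from the nose, in the vertical plane of the strap; 1.45 is its stop, fully down, nearly level. Starts at 0 to 0.3. About 4 N at the end move it and it stays where it is left. It turns with the strap.
- lever_end (a point): Centre of the round end of the red lever, 86 mm from the cross pin. The red grip runs from 33 to 96 mm from the pin, 20 mm wide and 12 mm thick (in the direction it is pushed).
- paddle: Loose carved wooden paddle lying flat on the jig board, its edge against the fence: blade 100 x 90 x 18 mm, round handle 18 mm thick reaching 137 mm from the centre along its +x. Origin at the centre of the blade's underside. Its place along the fence varies.
- disc (a point): Centre of the top face of the dark disc on the paddle, 56 mm across and 6 mm high, its top 42 mm above the bench. The disc does not slide on the paddle. The foot's circle passes over the disc within 3 mm of this point.
- glue: White glue bottle standing beside the jig, 46 mm across, 105 mm high. Origin at the centre of its underside.
- goblet: Turned wooden goblet standing beside the jig, 50 mm across, 68 mm high. Origin at the centre of its underside.
- chisel: Wood chisel lying beside the jig beyond the fence, 230 mm long, 26 mm high at the handle. Origin on the bench under its middle, the blade along +x.
Mind the look-alikes: they are no part of the job. Leave any pink look-alike of the paddle alone.

How it is judged (in metres and radians):
On the way, in this order (a step that is already met when the one before it is completed fails the run):
1. the strap has been swung over and stands still with its foot wholly over the disc, the lever still up (horizontal distance between foot and disc below 0.017 m and value of joint cam_lever below 0.7 rad and velocity of joint strap_swing between -0.05 and 0.05 rad/s), for 0.2 s.
2. the lever is down and the foot presses on the disc (value of joint cam_lever above 1.3 rad and contact force between foot and paddle above 4 N and horizontal distance between foot and disc below 0.017 m), for 0.2 s.
At the end, for the whole second after the job is handed in: The cam lever is down (past 1.3 rad), the rubber foot presses on the disc with more than 4 N and lies wholly on it (centres within 17 mm), the paddle is at rest within 10 mm of where it lay, and bottle, goblet and chisel are upright and within 20 mm of where they were (all of step 2 and distance of paddle from where it was at the start of the episode below 0.01 m and linear speed of paddle below 0.02 m/s and distance of each of glue, goblet, chisel from where it was at the start of the episode below 0.02 m and angle between each of glue, goblet's own z axis and vertical below 0.2 rad); the robot touches nothing.
It fails at once if the paddle is shoved more than 10 mm or lifted (distance of paddle from where it was at the start of the episode above 0.01 m or z of paddle in the frame of jig above 0.024 m).
It fails at once if the foot is pressed down on the carving beside the disc (contact force between foot and paddle above 2 N and horizontal distance between foot and disc above 0.02 m).
It fails at once if the glue bottle, goblet or chisel is pushed away, tipped over or carried off (distance of any of glue, goblet, chisel from where it was at the start of the episode above 0.02 m or angle between any of glue, goblet's own z axis and vertical above 0.3 rad).
It also fails if it takes over 59 s, if anything falls off the work surface, if the arm or the gripper's body presses on something with over 40 N, if the wrist force passes 120 N, or if a joint passes its speed limit or range.

## Working session

There is one attempt and no reset: what is moved stays moved. The work goes in short steps, Python scripts to look and compute and a shell command to move; the robot and the scene stay as the last step left them, time stands still between calls to the robot, and variables do not carry over. Pictures are saved under pics/ and viewed, about 8 in all and at most 12, crops included, and the job is handed in when it is done.

```bash
mkdir -p pics; python3 - <<'E'
from plant import *
import cv2,pickle
d={n:capture(n) for n in("scene","top","wrist")}
pickle.dump(d,open('c0.pkl','wb'))
for n in("scene","top"):cv2.imwrite(f'pics/{n}0.png',d[n]["color"][:,:,::-1])
o=get_obs();print(o["time"],o["tool_pos"],o["tcp_rot"],o["grip_width"])
E
```

```text
0.15 [ 193.65650259 -487.89187711  404.21379755] [-3.14044880e+00 -1.54787122e-04  3.77810539e-01] 91.67285561970426
```

View pics/scene0.png

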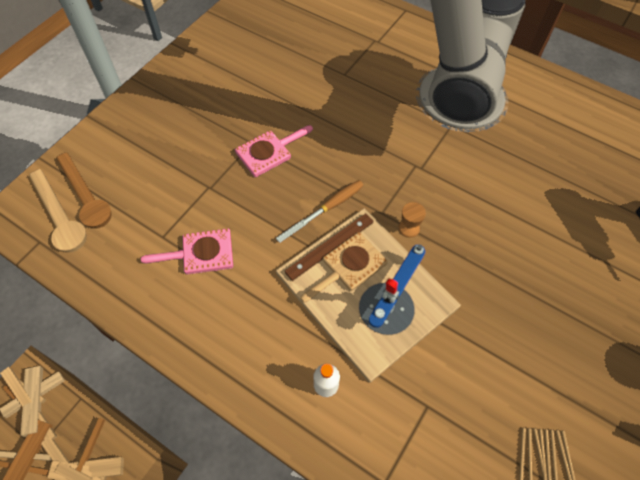

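View pics/top0.png

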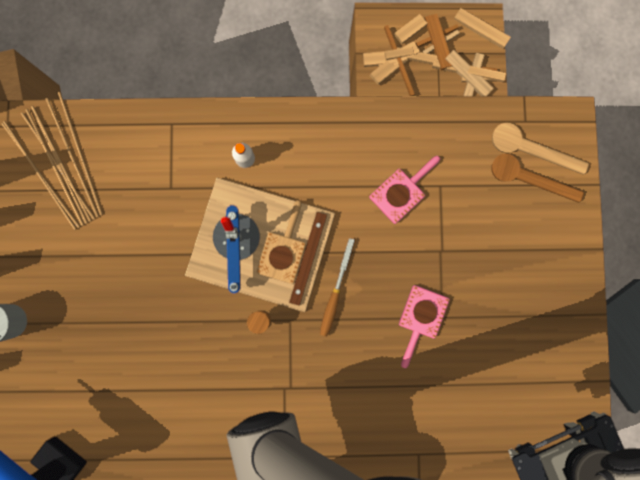

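Top view: jig at (186–340, 178–311). The dark disc on a wooden paddle at (281,257) is the target, because it's the only one on the jig. The pink paddles at (398,195) and (425,312) are look-alikes. The blue strap's nose is at (235,290), the red lever at (227,222), the bottle at (242,153), the goblet at (258,322) and the chisel at (340,285).

```bash
cat > h.py <<'E'
import numpy as np,cv2
def ray(c,p,z):
    u=cv2.undistortPoints(np.array([[p]],float),c["mtx"],c["dist"])[0,0]
    R=cv2.Rodrigues(np.array(c["rvec"],float))[0];t=np.array(c["tvec"],float).ravel()
    o=-R.T@t;d=R.T@np.array([u[0],u[1],1]);return o+d*(z-o[2])/d[2]
def proj(c,P):
    return cv2.projectPoints(np.array(P,float).reshape(-1,3),np.array(c["rvec"],float),np.array(c["tvec"],float),c["mtx"],c["dist"])[0][:,0]
def fitjig(c,px,L,z):  # world pts from px at z, fit 2D rigid: world=R(a)L+t
    W=np.array([ray(c,p,zz)[:2] for p,zz in zip(px,z)]);L=np.array(L,float)
    a=L-L.mean(0);b=W-W.mean(0)
    th=np.arctan2((a[:,0]*b[:,1]-a[:,1]*b[:,0]).sum(),(a*b).sum())
    R=np.array([[np.cos(th),-np.sin(th)],[np.sin(th),np.cos(th)]]);t=W.mean(0)-R@L.mean(0)
    return th,t,W-(L@R.T+t)
E
python3 - <<'E'
import pickle,cv2
from h import *
d=pickle.load(open('c0.pkl','rb'))
t=d["top"]
for n,p,z in[("glue",(242,148),105),("goblet",(258,321),68),("disc",(281,257),42),("nosespindle",(234.5,288),94),("leverend",(226,222),170),("ch1",(350,240),10),("ch2",(327,332),20)]:print(n,ray(t,p,z).round(0))
W=[ray(t,p,18).round(0) for p in((217,178),(340,211),(305,311),(186,275))];print(W)
# corners: fence side = right (340,211),(305,311): y=-203
for L in([(120,87),(120,-203),(-120,-203),(-120,87)],[(-120,87),(-120,-203),(120,-203),(120,87)]):
  print(fitjig(t,[(217,178),(340,211),(305,311),(186,275)],L,[18]*4))
a=cv2.resize(t["color"][140:335,180:345],None,fx=3,fy=3,interpolation=2)
s=d["scene"]
b=cv2.resize(s["color"][195:390,270:470],None,fx=3,fy=3,interpolation=2)[:,:800-495]
cv2.imwrite('pics/tc.png',a[:,:,::-1])
cv2.imwrite('pics/sc.png',cv2.resize(s["color"][190:400,270:470],None,fx=2.8,fy=2.8,interpolation=2)[:,:,::-1])
E
```

```text
glue [797. 101. 105.]
goblet [418.  71.  68.]
disc [560.  21.  42.]
nosespindle [492. 119.  94.]
leverend [627. 125. 170.]
ch1 [ 599. -139.   10.]
ch2 [388. -82.  20.]
[array([748., 170.,  18.]), array([ 667., -117.,   18.]), array([436., -32.,  18.]), array([522., 241.,  18.])]
(np.float64(-0.3061879053827058), array([610.741562  , 120.81484577]), array([[-3.50181956,  2.29150745],
       [ 2.73453668, -7.73174395],
       [ 0.91703671,  4.40579171],
       [-0.14975382,  1.03444479]]))
(np.float64(-0.2097383593470358), array([605.33468351, 122.24140583]), array([[ 241.80437458,  -62.43049786],
       [ 221.00633836,  -65.32094897],
       [-244.38915743,   69.12779702],
       [-218.42155551,   58.62364982]]))
```

View pics/tc.png

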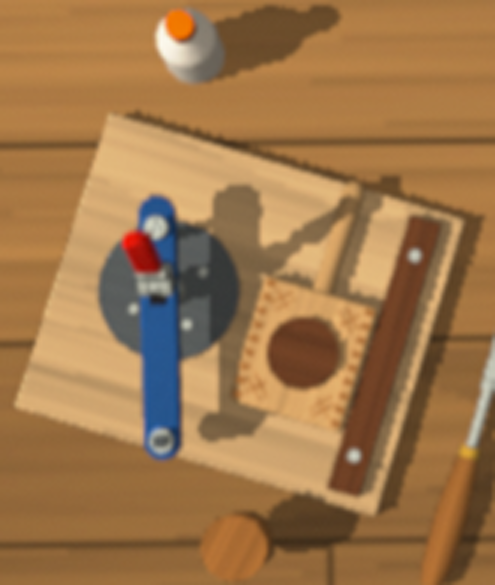

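View pics/sc.png

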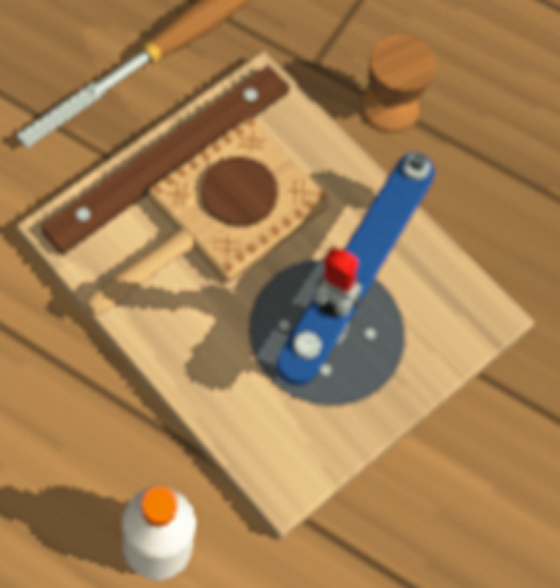

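Crop confirms the layout: paddle and disc on the jig (top crop 305,352), strap swung towards the goblet side, lever nearly upright. Next I'll triangulate the key points.

```bash
python3 - <<'E'
import pickle
from h import *
d=pickle.load(open('c0.pkl','rb'));T=d["top"];S=d["scene"]
tp=lambda a,b:(180+(a+.5)/3-.5,140+(b+.5)/3-.5); sp=lambda a,b:(270+(a+.5)/2.8-.5,190+(b+.5)/2.8-.5)
def tri(p,q):
    a0,a1=ray(T,p,0),ray(T,p,200);b0,b1=ray(S,q,0),ray(S,q,200)
    u=a1-a0;v=b1-b0;s=np.linalg.lstsq(np.c_[u,-v],b0-a0,rcond=None)[0]
    A=a0+u*s[0];B=b0+v*s[1];return ((A+B)/2).round(1),np.linalg.norm(A-B).round(1)
L=[(120,87),(120,-203),(-120,-203),(-120,87)]
for c,px in((T,[tp(*p) for p in((108,113),(475,215),(375,513),(15,407))]),(S,[sp(*p) for p in((282,533),(18,222),(265,52),(533,323))])):
    th,t,r=fitjig(c,px,L,[18]*4);print(th,t,r.round(1).tolist())
for n,p,q,z in(("disc",(305,352),(239,191),42),("spindle",(162,441),(417,166),94),("screw",(155,227),(308,345),84),("plate",(169,290),(327,331),20),("levertop",(132,240),(343,255),180),("goblet",(236,545),(402,60),68),("gluecap",(181,24),(160,503),105)):
    print(n,ray(T,tp(*p),z)[:2].round(1),ray(S,sp(*q),z)[:2].round(1),tri(tp(*p),sp(*q)))
E
```

```text
-0.30337368152110705 [610.81902602 123.77171728] [[-1.8, 2.1], [1.3, -6.2], [1.2, 2.7], [-0.6, 1.4]]
-0.3125154913298495 [608.69298986 126.42453475] [[-2.1, 0.6], [-1.4, 0.4], [1.9, 0.7], [1.6, -1.6]]
disc [559.9  19.8] [559.8  22.6] (array([559.4,  21. ,  39.9]), np.float64(2.5))
spindle [494.4 120.7] [500.4 125.4] (array([494. , 123.2,  81.9]), np.float64(1.9))
screw [651.1 126.9] [650.7 127.9] (array([650.9, 127.4,  83.8]), np.float64(1.1))
plate [610.2 125.4] [609.1 126.7] (array([609.8, 126. ,  20.8]), np.float64(1.7))
levertop [630.3 128.6] [627.3 127. ] (array([629.7, 127.7, 185.1]), np.float64(0.2))
goblet [417.4  70.3] [413.7  71.4] (array([417.2,  71. ,  72.5]), np.float64(2.5))
gluecap [797.5 105. ] [796.1 107.2] (array([796.8, 106.1, 105.2]), np.float64(2.6))
```

```bash
cat >> h.py <<'E'
def rows(tg):
    from plant import get_obs
    from scipy.spatial.transform import Rotation as Ro
    o=get_obs();R=Ro.from_euler('xyz',o["tcp_rot"])
    for x,y,z,yaw in tg:
        s=R.inv().apply(np.array([x,y,z])-o["tool_pos"])/1000
        w=(R.inv()*Ro.from_euler('xyz',[np.pi,0,yaw])).as_rotvec()
        print(s.round(3),w.round(3))
E
python3 -m pendant '[[[0.27,-0.25,0],[0,0,0.17],0],[[0.27,-0.25,0],[0,0,0.17],0],[[0.27,-0.25,0],[0,0,0.17],0],[[0.27,-0.25,0],[0,0,0.17],0],[[0.27,-0.25,0],[0,0,0.17],0],[[0.27,-0.25,0],[0,0,0.17],0],[[0.27,-0.25,0],[0,0,0.17],0],[[0.27,-0.25,0],[0,0,0.17],0],[[0.27,-0.25,0],[0,0,0.17],0],[[0.27,-0.25,0],[0,0,0.17],0]]'
python3 -c "
from h import *
rows([(515,178,404,.03)])"
```

```text
time: 0.98
tool_pos: [353.6, -151.3, 404.7]
tcp_rot: [-3.14, -0.001, 0.214]
contact_force: [-0.8, 0.1, -0.1]
grip_width: 29.5
[ 0.228 -0.288  0.001] [-0.002 -0.001  0.184]
```

```bash
python3 -m pendant '[[[0.228,-0.288,0],[0,0,0.18],0],[[0.228,-0.288,0],[0,0,0.18],0],[[0.228,-0.288,0],[0,0,0.18],0],[[0.228,-0.288,0],[0,0,0.18],0],[[0.228,-0.288,0],[0,0,0.18],0],[[0.228,-0.288,0],[0,0,0.18],0],[[0.228,-0.288,0],[0,0,0.18],0],[[0.228,-0.288,0],[0,0,0.18],0],[[0.228,-0.288,0],[0,0,0.18],0],[[0.228,-0.288,0],[0,0,0.18],0]]'
python3 -c "
from h import *
rows([(515,178,404,.03),(515,178,238,.03)])"
```

```text
time: 1.82
tool_pos: [517.9, 177.5, 403.8]
tcp_rot: [-3.14, -0.001, 0.032]
contact_force: [-0.7, -0.2, -0.7]
grip_width: 0.3
[-0.003 -0.001 -0.   ] [-0.002 -0.001  0.002]
[-0.003 -0.     0.166] [-0.002 -0.001  0.002]
```

```bash
python3 -m pendant '[[[-0.003,0,0.04],[0,0,0],0],[[-0.003,0,0.08],[0,0,0],0],[[-0.003,0,0.12],[0,0,0],0],[[-0.003,0,0.15],[0,0,0],0],[[-0.003,0,0.166],[0,0,0],0],[[-0.003,0,0.166],[0,0,0],0],[[-0.003,0,0.166],[0,0,0],0]]'
python3 - <<'E'
from h import *
tg=[]
for a in range(176,234,6):
    f=np.radians(a);p=np.array([609.7,126])+95*np.array([np.cos(f),np.sin(f)])+33*np.array([np.sin(f),-np.cos(f)])
    tg.append((*p,238,f-np.pi))
rows(tg)
E
```

```text
time: 2.4
tool_pos: [513.2, 172.2, 238.2]
tcp_rot: [3.141, 0.002, 0.027]
contact_force: [-0.1, 0.7, 0.1]
grip_width: 0.5
[0.004 0.007 0.   ] [0.001 0.002 0.097]
[-0.     0.017  0.   ] [ 0.     0.002 -0.008]
[-0.003  0.027  0.   ] [ 0.     0.002 -0.112]
[-0.005  0.037  0.   ] [ 0.     0.002 -0.217]
[-0.005  0.048  0.   ] [ 0.     0.002 -0.322]
[-0.005  0.058  0.   ] [ 0.     0.002 -0.427]
[-0.003  0.068  0.   ] [-0.     0.002 -0.531]
[-0.001  0.079  0.   ] [-0.     0.002 -0.636]
[0.003 0.089 0.   ] [-0.     0.002 -0.741]
[0.007 0.098 0.   ] [-0.     0.002 -0.845]
```

```bash
python3 -m pendant '[[[0,0.008,0],[0,0,0],0],[[0,0.017,0],[0,0,0],0],[[-0.003,0.027,0],[0,0,-0.11],0],[[-0.005,0.037,0],[0,0,-0.217],0],[[-0.005,0.048,0],[0,0,-0.322],0],[[-0.005,0.058,0],[0,0,-0.427],0],[[-0.003,0.068,0],[0,0,-0.53],0],[[-0.001,0.079,0],[0,0,-0.636],0],[[0.001,0.084,0],[0,0,-0.69],0],[[0.001,0.084,0],[0,0,-0.69],0]]'
python3 - <<'E'
from h import *
from plant import capture
tg=[]
for a in range(222,246,2):
    f=np.radians(a);p=np.array([609.7,126])+95*np.array([np.cos(f),np.sin(f)])+33*np.array([np.sin(f),-np.cos(f)])
    tg.append((*p,238,f-np.pi))
rows(tg)
a=capture("top")["color"][140:335,180:345];b=capture("scene")["color"][195:390,265:430]
cv2.imwrite('pics/m1.png',cv2.resize(np.hstack([a,b]),None,fx=2.4,fy=2.4,interpolation=2)[:,:,::-1])
E
```

```text
time: 3.23
tool_pos: [517.0, 87.1, 240.3]
tcp_rot: [3.139, -0.002, 0.718]
contact_force: [-0.2, 0.8, -0.2]
grip_width: 0.2
[-0.     0.     0.002] [ 0.002 -0.002 -0.015]
[-0.001  0.003  0.002] [ 0.002 -0.002 -0.05 ]
[-0.002  0.007  0.002] [ 0.002 -0.002 -0.085]
[-0.003  0.01   0.002] [ 0.002 -0.002 -0.12 ]
[-0.004  0.014  0.002] [ 0.002 -0.002 -0.155]
[-0.004  0.017  0.002] [ 0.002 -0.002 -0.19 ]
[-0.005  0.021  0.002] [ 0.002 -0.002 -0.225]
[-0.005  0.024  0.002] [ 0.002 -0.002 -0.259]
[-0.005  0.028  0.002] [ 0.002 -0.002 -0.294]
[-0.005  0.031  0.002] [ 0.003 -0.002 -0.329]
[-0.005  0.035  0.002] [ 0.003 -0.002 -0.364]
[-0.005  0.038  0.002] [ 0.003 -0.002 -0.399]
```

View pics/m1.png

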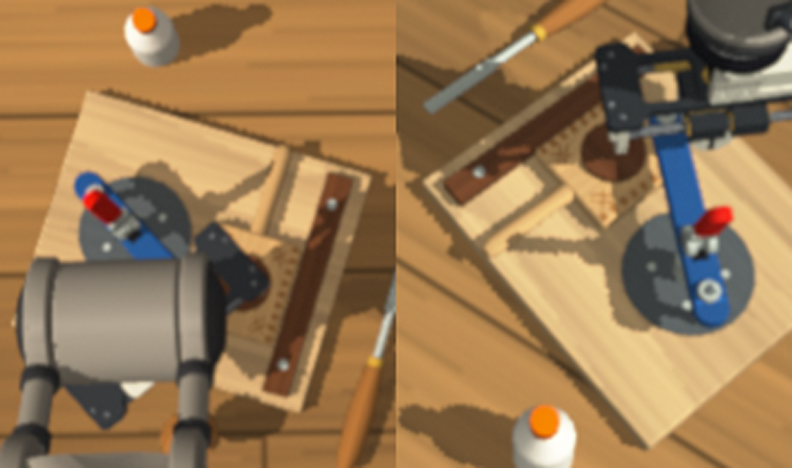

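The strap is following the finger: heel screw at (93,187) in the left half, strap now pointing near the disc, nothing else touched. I'll finish the swing slowly.

```bash
python3 -m pendant '[[[-0.002,0.006,0.001],[0,0,-0.08],0],[[-0.003,0.01,0.001],[0,0,-0.12],0],[[-0.004,0.014,0.001],[0,0,-0.155],0],[[-0.004,0.018,0.001],[0,0,-0.2],0],[[-0.005,0.022,0.001],[0,0,-0.24],0],[[-0.005,0.026,0.001],[0,0,-0.28],0],[[-0.005,0.03,0.001],[0,0,-0.32],0],[[-0.005,0.033,0.001],[0,0,-0.345],0],[[-0.005,0.035,0.001],[0,0,-0.364],0],[[-0.005,0.036,0.001],[0,0,-0.38],0]]'
python3 -m pendant '[[[0,0,0],[0,0,0],0],[[0,-0.01,0],[0,0,0],0],[[0,-0.03,0],[0,0,0],0],[[0,-0.05,0],[0,0,0],0],[[0,-0.05,-0.04],[0,0,0],0],[[0,-0.05,-0.08],[0,0,0],0],[[0,-0.07,-0.12],[0,0,0],0],[[0,-0.11,-0.12],[0,0,0],0],[[0,-0.14,-0.12],[0,0,0],0],[[0,-0.14,-0.12],[0,0,0],0]]'
python3 - <<'E'
from h import *
from plant import capture
import pickle
d={n:capture(n) for n in("top","scene")};pickle.dump(d,open('c1.pkl','wb'))
a=d["top"]["color"][140:335,180:345];b=d["scene"]["color"][195:390,265:430]
cv2.imwrite('pics/m2.png',cv2.resize(np.hstack([a,b]),None,fx=2.4,fy=2.4,interpolation=2)[:,:,::-1])
E
```

```text
time: 4.17
tool_pos: [536.2, 58.4, 238.0]
tcp_rot: [-3.142, 0.0, 1.098]
contact_force: [-2.6, 0.0, 1.3]
grip_width: 0.5
time: 5.0
tool_pos: [406.9, 124.0, 358.2]
tcp_rot: [-3.14, 0.0, 1.099]
contact_force: [0.6, 0.0, -0.3]
grip_width: 0.6
```

View pics/m2.png

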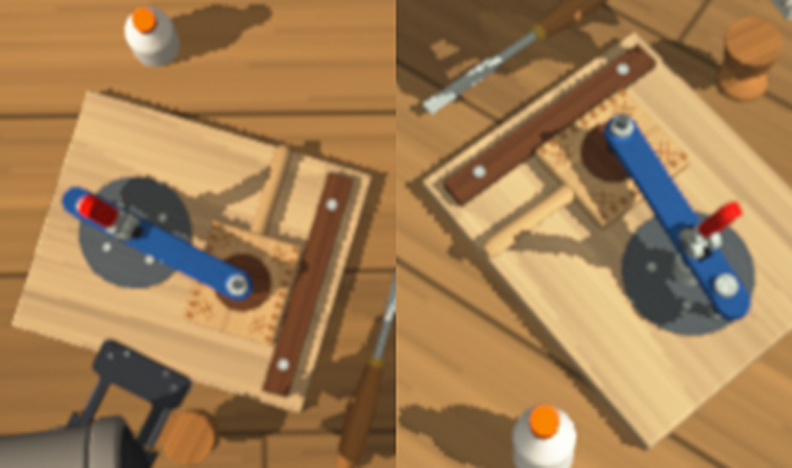

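The nose spindle is at (237,285) left and (622,125) right, over the disc. Heel screw at (725,285) right. I'll quantify the foot offset and work out the lever path.

```bash
python3 - <<'E'
import pickle
from h import *
d=pickle.load(open('c1.pkl','rb'));T=d["top"];S=d["scene"]
tp=lambda a,b:(180+(a+.5)/2.4-.5,140+(b+.5)/2.4-.5); sp=lambda a,b:(265+(a-396+.5)/2.4-.5,195+(b+.5)/2.4-.5)
st=np.array([609.7,126])
for n,c,p,z in(("spin",T,tp(237,285),90),("spin",S,sp(622,125),90),("screw",S,sp(725,285),84)):
    w=ray(c,p,z)[:2];v=w-st;print(n,w.round(1),np.hypot(*v).round(1),np.degrees(np.arctan2(v[1],v[0])).round(1)%360)
v=np.array([559.5,21])-st;print("disc",np.degrees(np.arctan2(v[1],v[0]))%360)
# lever end top-centre px
print("lever",ray(T,tp(88,206),183),ray(S,sp(736,207),183))
h=np.radians(64.);H=np.array([np.cos(h),np.sin(h)])
print("yaw 64deg; lever path")
tg=[(*(st-45*H),400,h),(*(st-30*H),88.7+72+178,h)]
for th in np.linspace(.1,1.5,15):
    s=72*np.sin(th)-6*np.cos(th)-9.5;z=88.7+72*np.cos(th)+6*np.sin(th)
    tg.append((*(st+s*H),z+178,h))
rows(tg)
E
```

```text
spin [554.4  23.6] 116.4 241.6
spin [557.8  26.5] 112.2 242.5
screw [629.4 162.1] 41.1 61.3
disc 244.44775871320797
lever [618.14569701 142.82065502 183.        ] [615.90803296 147.37776804 183.        ]
yaw 64deg; lever path
[ 0.048  0.177 -0.042] [ 0.002 -0.001 -0.018]
[0.063 0.176 0.02 ] [ 0.002 -0.001 -0.018]
[0.085 0.176 0.02 ] [ 0.002 -0.001 -0.018]
[0.092 0.176 0.02 ] [ 0.002 -0.001 -0.018]
[0.099 0.176 0.021] [ 0.002 -0.001 -0.018]
[0.106 0.176 0.023] [ 0.002 -0.001 -0.018]
[0.113 0.175 0.026] [ 0.002 -0.001 -0.018]
[0.119 0.175 0.029] [ 0.002 -0.001 -0.018]
[0.126 0.175 0.033] [ 0.002 -0.001 -0.018]
[0.131 0.175 0.037] [ 0.002 -0.001 -0.018]
[0.136 0.175 0.042] [ 0.002 -0.001 -0.018]
[0.141 0.175 0.048] [ 0.002 -0.001 -0.018]
[0.145 0.175 0.054] [ 0.002 -0.001 -0.018]
[0.149 0.175 0.06 ] [ 0.002 -0.001 -0.018]
[0.151 0.175 0.067] [ 0.002 -0.001 -0.018]
[0.154 0.175 0.074] [ 0.002 -0.001 -0.018]
[0.155 0.175 0.081] [ 0.002 -0.001 -0.018]
```

Foot is about 5 mm from the disc centre, so step 1 is satisfied. Strap angle is about 242°, so the heel is at 62°. Next I move to the nose side of the lever.

```bash
python3 -m pendant '[[[0.045,0.04,-0.02],[0,0,0.015],0],[[0.048,0.08,-0.02],[0,0,0.015],0],[[0.055,0.12,-0.02],[0,0,0.015],0],[[0.06,0.16,0],[0,0,0.015],0],[[0.06,0.176,0.01],[0,0,0.015],0],[[0.06,0.176,0.02],[0,0,0.015],0],[[0.06,0.176,0.02],[0,0,0.015],0],[[0.06,0.176,0.02],[0,0,0.015],0]]'
python3 - <<'E'
from h import *
st=np.array([609.7,126]);h=np.radians(62.);H=np.array([np.cos(h),np.sin(h)]);tg=[]
for th in np.linspace(.1,1.5,15):
    s=72*np.sin(th)-6*np.cos(th)-9.5;z=88.7+72*np.cos(th)+6*np.sin(th)
    tg.append((*(st+s*H),z+178,h))
rows(tg)
E
```

```text
time: 5.77
tool_pos: [595.7, 95.1, 336.4]
tcp_rot: [-3.139, 0.001, 1.082]
contact_force: [-0.0, 0.2, 0.2]
grip_width: 0.4
[ 0.026 -0.002 -0.003] [-0.002  0.001 -0.   ]
[ 0.033 -0.002 -0.002] [-0.002  0.001 -0.   ]
[ 0.04  -0.002 -0.001] [-0.002  0.001 -0.   ]
[ 0.047 -0.002  0.001] [-0.002  0.001 -0.   ]
[ 0.054 -0.002  0.004] [-0.002  0.001 -0.   ]
[ 0.06  -0.002  0.007] [-0.002  0.001 -0.   ]
[ 0.066 -0.002  0.011] [-0.002  0.001 -0.   ]
[ 0.072 -0.002  0.015] [-0.002  0.001 -0.   ]
[ 0.077 -0.002  0.02 ] [-0.002  0.001 -0.   ]
[ 0.082 -0.002  0.026] [-0.002  0.001 -0.   ]
[ 0.086 -0.002  0.032] [-0.002  0.001 -0.   ]
[ 0.089 -0.002  0.038] [-0.002  0.001 -0.   ]
[ 0.092 -0.002  0.045] [-0.002  0.001 -0.   ]
[ 0.094 -0.002  0.051] [-0.002  0.001 -0.   ]
[ 0.096 -0.002  0.059] [-0.002  0.001 -0.   ]
```

```bash
python3 -m pendant '[[[0.015,-0.002,-0.002],[0,0,0],0],[[0.03,-0.002,-0.002],[0,0,0],0],[[0.04,-0.002,-0.001],[0,0,0],0],[[0.047,-0.002,0.001],[0,0,0],0],[[0.054,-0.002,0.004],[0,0,0],0],[[0.06,-0.002,0.007],[0,0,0],0],[[0.066,-0.002,0.011],[0,0,0],0],[[0.072,-0.002,0.015],[0,0,0],0],[[0.077,-0.002,0.02],[0,0,0],0],[[0.077,-0.002,0.02],[0,0,0],0]]'
python3 - <<'E'
from h import *
from plant import capture
st=np.array([609.7,126]);h=np.radians(62.);H=np.array([np.cos(h),np.sin(h)]);tg=[]
for th in np.linspace(.9,1.5,7):
    s=72*np.sin(th)-6*np.cos(th)-9.5;z=88.7+72*np.cos(th)+6*np.sin(th)
    tg.append((*(st+s*H),z+178,h))
rows(tg)
a=capture("top")["color"][140:335,180:345];b=capture("scene")["color"][195:390,265:430]
cv2.imwrite('pics/m3.png',cv2.resize(np.hstack([a,b]),None,fx=2.4,fy=2.4,interpolation=2)[:,:,::-1])
E
```

```text
time: 6.6
tool_pos: [630.3, 165.2, 316.3]
tcp_rot: [-3.141, 0.0, 1.083]
contact_force: [0.5, -0.8, 1.6]
grip_width: 0.8
[-0.001  0.     0.   ] [-0.001  0.     0.001]
[0.004 0.    0.006] [-0.001  0.     0.001]
[0.008 0.    0.012] [-0.001  0.     0.001]
[0.011 0.    0.018] [-0.001  0.     0.001]
[0.014 0.    0.025] [-0.001  0.     0.001]
[0.016 0.    0.031] [-0.001  0.     0.001]
[0.018 0.    0.039] [-0.001  0.     0.001]
```

View pics/m3.png

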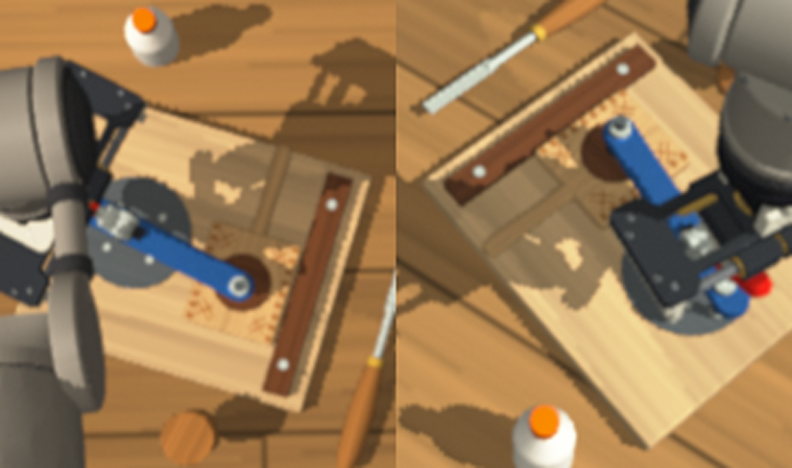

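The lever is coming down over the heel (red end at 755,285 right) and the strap hasn't shifted (spindle at 238,285). Continuing.

```bash
python3 -m pendant '[[[0.004,0,0.006],[0,0,0],0],[[0.008,0,0.012],[0,0,0],0],[[0.011,0,0.018],[0,0,0],0],[[0.013,0,0.022],[0,0,0],0],[[0.014,0,0.026],[0,0,0],0],[[0.015,0,0.029],[0,0,0],0],[[0.016,0,0.031],[0,0,0],0],[[0.016,0,0.033],[0,0,0],0],[[0.016,0,0.033],[0,0,0],0]]'
```

```text
time: 7.45
tool_pos: [637.9, 179.1, 284.4]
tcp_rot: [3.141, -0.001, 1.083]
contact_force: [0.7, 1.2, 2.8]
grip_width: 0.2
```

```bash
python3 -m pendant '[[[0,0,0.002],[0,0,0],0],[[0,0,0.002],[0,0,0],0],[[0,0,0.003],[0,0,0],0],[[0,0,0.003],[0,0,0],0]]';python3 -m pendant '[[[0,0,0.001],[0,0,0],0],[[0,0,0.002],[0,0,0],0],[[0,0,0.002],[0,0,0],0]]'
```

```text
time: 7.78
tool_pos: [637.9, 179.0, 281.9]
tcp_rot: [3.14, -0.002, 1.083]
contact_force: [0.2, 1.5, 5.7]
grip_width: 0.3
time: 8.03
tool_pos: [637.9, 179.1, 280.7]
tcp_rot: [3.14, -0.002, 1.083]
contact_force: [-0.4, 3.5, 7.9]
grip_width: 0.3
```

```bash
python3 -m pendant '[[[0,0,0.001],[0,0,0],0],[[0,0,0.002],[0,0,0],0],[[0,0,0.002],[0,0,0],0]]';python3 -m pendant '[[[0,0,0.001],[0,0,0],0],[[0,0,0.001],[0,0,0],0],[[0,0,0.001],[0,0,0],0]]'
```

```text
time: 8.28
tool_pos: [637.9, 179.2, 280.3]
tcp_rot: [3.139, -0.003, 1.083]
contact_force: [-2.4, 1.8, 15.8]
grip_width: 0.4
time: 8.53
tool_pos: [637.9, 179.2, 280.1]
tcp_rot: [3.138, -0.004, 1.083]
contact_force: [-4.8, 2.2, 19.8]
grip_width: 0.3
```

The lever is on its stop: force rises steeply while position barely changes. I'll retract straight up, back off and look.

```bash
python3 -m pendant '[[[0,0,-0.005],[0,0,0],0],[[0,0,-0.03],[0,0,0],0],[[0,0,-0.07],[0,0,0],0],[[0,0,-0.11],[0,0,0],0],[[0,-0.04,-0.14],[0,0,0],0],[[0,-0.08,-0.14],[0,0,0],0],[[0,-0.12,-0.14],[0,0,0],0],[[0,-0.16,-0.14],[0,0,0],0],[[0,-0.2,-0.14],[0,0,0],0],[[0,-0.2,-0.14],[0,0,0],0]]'
python3 - <<'E'
from h import *
from plant import capture
d={n:capture(n) for n in("top","scene")}
a=d["top"]["color"][140:335,180:345];b=d["scene"]["color"][195:390,265:430]
cv2.imwrite('pics/m4.png',cv2.resize(np.hstack([a,b]),None,fx=2.4,fy=2.4,interpolation=2)[:,:,::-1])
E
```

```text
time: 9.37
tool_pos: [455.5, 274.6, 416.2]
tcp_rot: [-3.138, 0.002, 1.087]
contact_force: [0.3, 0.8, -0.4]
grip_width: 0.3
```

View pics/m4.png

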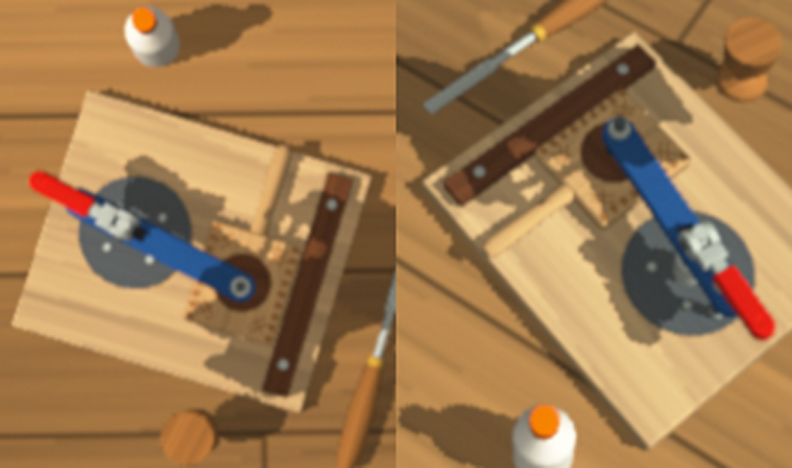

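Lever fully down (40,183 to 95,212), spindle at (240,287) on the disc at about (243,282). Paddle, bottle, goblet and chisel appear unmoved and the robot is clear.

```bash
python3 -c "
from plant import *
print(close_job())"
```

```text
the job is handed in; nothing more can be done
None
```

I clamped the disc and handed the job in at about 9.5 s on the robot's clock. No verdict was reported.

- **What I did:** I swung the blue strap with closed fingertips until its foot stood over the disc, then backed off. I then pushed the red lever down along its arc until it met its stop. There the force rose from 8 to 20 N within about 0.6 mm, at a fingertip height matching 1.45 rad or more. Finally I moved the arm clear.
- **Last checks:** Before the lever push, the strap was about 2.5° (5 mm at the foot) short of the disc's centre, against a limit of 17 mm. The final picture shows the lever nearly level over the heel and the foot over the disc. The paddle, glue bottle, goblet and chisel look unmoved by eye. No check failed.
- **Not confirmed:** The foot's pressing force cannot be measured directly; I inferred it from the lever reaching its stop. The two cameras put the spindle about 4 mm apart, well inside the tolerance.

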